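Pack the crushed cans and screw the keg shut

TASK

Take the blue scoop off the keg's mouth and lay it flat in the steel tray, drop every crushed can lying on the bench into the keg, then close the keg with its screw lid: set the lid level on the neck, turn it back (anticlockwise from above) until you feel the thread drop into place, and only then screw it clockwise until it is fully home on the rim. Leave the empty whole cans standing where they are.

Things in the scene. Friction and masses are not known exactly. Their poses are not given: they have to be found in the camera images.
- keg: white square plastic keg, 170 x 170 mm, fixed on the bench between wooden cleats (28 mm high, 23 mm out from its sides); origin under its centre on the bench, z up. Flat shoulder at 120 mm height, then a round neck up to the rim at 151 mm: clear inside 90 mm, outside 96 mm at the rim, 100 mm lower down, 115 mm over the thread
- keg_mouth (a point): centre of the keg's mouth at rim height (151 mm over the bench). The neck has a coarse three-start right-hand thread; the starts lie 120 degrees apart and are not marked, so a lid resting on it finds one when turned back by at most 120 degrees
- lid: grey round screw lid, 127 mm across, 54 mm high in all, 160 g, at the start right way up on the bench; origin at the centre of its lower edge, z up, x along its grip bar. Inside, the top is 25 mm above the lower edge; three small lugs at the lower edge run on the thread, with 2 to 4 mm of play round the neck
- lid_grip (a point): centre of the lid's grip bar, a straight bar across the middle of its top: 96 mm long (along x), 22 mm wide, 24 mm high. This point is half-way up the bar, 42 mm above the lid's lower edge and 12 mm above its flat top. With the fingers loose on both sides of the bar the lid can be turned (under 0.2 N m) and stays free to rise and drop
- lid_edge (a point): same point as lid (lid's lower edge). Heights over the bench: set on the neck 133 to 142 mm; turned back it climbs 4.3 mm per rad to 142, then drops 9 mm by its weight to 133, the thread start; turned clockwise from there it sinks 4.3 mm per rad and meets the rim after 90 degrees at 126 mm, fully home. It binds firmly (0.5 N m and rising steeply) 25 to 35 degrees further on
- scoop_grip (a point): centre of the handle (97 mm long, 24 wide, 22 high) of a blue plastic scoop, 225 mm long, 80 g, with a flat-bottomed blade 130 x 84 mm, 36 high. x runs from handle to blade, z up; the handle's centre is 25 mm above the underside, the balance point about 80 mm ahead of it. At the start it lies across the keg's mouth, handle on the robot's side
- scoop_mid (a point): middle of the scoop's whole length, on its underside: 67.5 mm ahead of scoop_grip along the scoop's x and 25 mm below it
- tray_in (a point): centre of the inner floor of a shallow steel tray fixed to the bench, 284 x 144 mm inside, walls 18 mm high, floor 3 mm thick; x along its length, z up. The scoop fits in either way round
- can0: empty whole slim can, standing, 53 mm across, 134 mm high, origin under its centre: leave alone
- can1: empty whole slim can, standing, as can0: leave alone
- puck0_center (a point): crushed drinks can: a round, flat, wrinkled aluminium puck 56 mm across and 24 mm thick, 16 g, at the start lying flat on the bench in front of the keg; some of the four are absent. This point is its centre; z is its axis
- puck1_center (a point): crushed drinks can: a round, flat, wrinkled aluminium puck 56 mm across and 24 mm thick, 16 g, at the start lying flat on the bench in front of the keg; some of the four are absent. This point is its centre; z is its axis
- puck2_center (a point): crushed drinks can: a round, flat, wrinkled aluminium puck 56 mm across and 24 mm thick, 16 g, at the start lying flat on the bench in front of the keg; some of the four are absent. This point is its centre; z is its axis
- puck3_center (a point): crushed drinks can: a round, flat, wrinkled aluminium puck 56 mm across and 24 mm thick, 16 g, at the start lying flat on the bench in front of the keg; some of the four are absent. This point is its centre; z is its axis
There are look-alikes about, which are no part of the job. Leave any pink look-alike of the part that bears puck1_center alone. Of the things that look like the lid, the smaller one is meant.

How it is judged (in metres and radians):
On the way, in this order (a step that is already met when the one before it is completed fails the run):
1. the scoop lies flat in the tray, let go (x of scoop_mid in the frame of tray_in between -0.04 and 0.04 m and y of scoop_mid in the frame of tray_in between -0.04 and 0.04 m and z of scoop_mid in the frame of tray_in between -0.004 and 0.006 m and angle between scoop_mid's own z axis and vertical below 0.1 rad and linear speed of scoop below 0.02 m/s and contact force between the fingers and scoop below 0.1 N), for 0.2 s.
2. every crushed can is inside the keg (x of puck0_center in the frame of keg between -0.085 and 0.085 m and y of puck0_center in the frame of keg between -0.085 and 0.085 m and z of puck0_center in the frame of keg between 0 and 0.118 m and x of puck1_center in the frame of keg between -0.085 and 0.085 m and y of puck1_center in the frame of keg between -0.085 and 0.085 m and z of puck1_center in the frame of keg between 0 and 0.118 m and x of puck2_center in the frame of keg between -0.085 and 0.085 m and y of puck2_center in the frame of keg between -0.085 and 0.085 m and z of puck2_center in the frame of keg between 0 and 0.118 m and x of puck3_center in the frame of keg between -0.085 and 0.085 m and y of puck3_center in the frame of keg between -0.085 and 0.085 m and z of puck3_center in the frame of keg between 0 and 0.118 m), for 0.2 s.
3. the lid, level and resting on the neck, is turned back up to the crest of the thread (horizontal distance between lid_grip and keg_mouth below 0.006 m and angle between lid's own z axis and vertical below 0.06 rad and z of lid in the frame of keg between 0.1405 and 0.145 m and contact force between lid and keg above 0.2 N), for 0.05 s.
4. the lid drops into the thread start (horizontal distance between lid_grip and keg_mouth below 0.006 m and angle between lid's own z axis and vertical below 0.06 rad and z of lid in the frame of keg below 0.1348 m), for 0.1 s.
5. the lid is screwed fully home on the rim (horizontal distance between lid_grip and keg_mouth below 0.006 m and angle between lid's own z axis and vertical below 0.06 rad and z of lid in the frame of keg below 0.12745 m), for 0.3 s.
At the end, for the whole second after the job is handed in: The scoop lies flat (within 0.1 rad) on the tray's floor, its middle within 40 mm of the tray's centre along each side; every crushed can is inside the keg below its shoulder; the lid is level (0.06 rad), on the neck's axis (6 mm) and screwed down to within 1.2 mm of its lowest height, at rest (all of step 2 and all of step 5 and x of scoop_mid in the frame of tray_in between -0.04 and 0.04 m and y of scoop_mid in the frame of tray_in between -0.04 and 0.04 m and z of scoop_mid in the frame of tray_in between -0.004 and 0.006 m and angle between scoop_mid's own z axis and vertical below 0.1 rad and linear speed of each of scoop, lid below 0.02 m/s and angular speed of lid below 0.1 rad/s); the robot touches nothing.
It fails at once if an empty whole can is knocked over or shifted by more than 40 mm (distance of any of can0, can1 from where it was at the start of the episode above 0.04 m or angle between any of can0, can1's own z axis and vertical above 0.4 rad).
Of puck0, puck1, puck2, puck3 only 2 to 4 are there at a start; the rules pass over those that are not, and their reading is None.
At some moment in a run one of puck0, puck1, puck2, puck3 may be knocked a few centimetres aside while the robot is not near it.
Once in a run the grip may slacken for a moment while it holds something.
It also fails if it takes over 210 s, if anything falls off the work surface, if the arm or the gripper's body presses on something with over 40 N, if the wrist force passes 120 N, or if a joint passes its speed limit or range.

ROBOT

A 6-joint arm with a two-finger parallel gripper is mounted at the origin on the work surface. World frame = base frame: x ahead of the robot, y to its left, z up, the work surface at z = 0. Lengths are in mm, angles in rad, forces in N, time in s.
With the tool pointing down it reaches from about 325 to 900 mm from the base axis. Payload 6.1 kg.
Tool frame: the origin (TCP) lies on the mounting face of the last link; the fingertips stand 182 mm ahead of it and the grasp point (between the pads) lies 164 mm ahead of it (r.tcp_to_tips is the distance from the TCP to the fingertips, in mm); z points along the fingers, y is the line along which they close (so a half turn about z gives the same grasp; the last joint's range is limited). The gripper opens to 87 mm and grips with 3 to 60 N. Pads are 19 mm wide; open, the fingers measure 117 mm over their backs; the gripper's body (75 mm by 190 mm) begins 51 mm behind the grasp point.
Start: joints at [1.143, 0.22, 1.526, -0, 1.395, -0.126], TCP at [185.773, 596.746, 404.738] pointing down, gripper open.
Joint ranges: [-2.98, 2.98], [-0.91, 2.08], [0.09, 2.57], [-1.24, 4.39], [0.2, 2.65], [-2.68, 2.68]. Speed limits (rad/s): [2.57, 2.57, 3.01, 3.14, 3.14, 3.14].

INTERFACE

Orientations are given as [roll, pitch, yaw] about the fixed x, y, z axes, in that order (R = Rz(yaw) Ry(pitch) Rx(roll)).
In Python, from bench import r gives the robot as it stands.
- The arm moves only by the tool send_rows, never from a script. Its argument "rows" is a list of rows, each a list of 6 numbers: the shift along the world's x, y, z in mm, then the turn, a rotation vector about the world's x, y, z in rad. In form: [[dx, dy, dz, rx, ry, rz], ...]. A call has 1 to 12 rows; each row is the pose to reach, as a shift and turn from the pose commanded when the call began; what a row does not reach only later rows make up. A row lasts 1/10 s, in which the tool goes at most 50 mm and 8.59 degrees, less where a joint would pass 70% of its speed; a pose out of reach is approached as far as the arm can. A call with a gripper value outside its range is refused whole. "claw" is the closure, from -1 (fully open) to 1 (shut), so that 0 is half open, set as the call begins (left out, the last holds). The fingers move at their own pace and stop on an object; "squeeze" is the grip in N (left out, the last holds). Time passes only in rows, so rows that repeat a pose let the fingers close. It gives the time, the measured TCP pose, the force, the opening and the grip force at its end, in the units of the state.
- r.sense(): the state, without advancing time (a new reading comes with each control period).
- r.capture(name): name is "scene" or "top" or "wrist"; returns the picture (420x560x3 uint8, red, green, blue); there is no depth.
- r.calibration(name): a dict with "fx", "fy", "cx", "cy" (pixels), "R" (3x3) and "t" (3): a world point X has camera coordinates R X + t. Camera axes: x right, y down, z forward; pixel columns grow to the right and rows downward; lengths in mm; the calibration is good to about 2 mm. A picture is of the moment at which its call begins: read the wrist's pose just before it. calibration takes no time and is no camera call; for the wrist camera it gives the pose at the moment of the call.
- r.sign_off(): hands the job in; it is judged then, once.
The state is a dict: "clock": time; "q": joint angles; "dq": joint speeds; "joint_torque": joint torques, N m; "tool_pos": TCP position; "ee_rot": TCP orientation; "ft_force": force on the tool from outside, world axes, zero at the start; "torque": the same for the moment, N m; "opening": finger opening in mm; "finger_force": force on a finger pad.
Only numpy, scipy, OpenCV 4.12 (cv2) and the standard library are available. Lean on these libraries where they do the work, as an engineer would, in place of code of your own. Each camera call takes 0.05 s, during which the arm holds its last target. There are 200 camera calls.

## Working session

There is one attempt and no reset: what is moved stays moved. The work goes in short steps, Python scripts to look and compute and a tool call to move; the robot and the scene stay as the last step left them, time stands still between calls to the robot, and variables do not carry over. Pictures are saved under pics/ and viewed, at most 17 in all, crops included, and the job is handed in when it is done.

Besides the shell and the picture viewer there is one more tool, called after "Request:" as a command line: name --pt "numbers of a row" for each row, then --argument value for the rest. send_rows: Moves the arm, as the interface text tells. Its arguments: {"type":"object","properties":{"rows":{"type":"array","items":{"type":"array","items":{"type":"number"}}},"claw":{"type":"number"},"squeeze":{"type":"number"}},"required":["rows"]}

```bash
mkdir -p pics; ls; python3 - <<'E'
from bench import r
import cv2
for n in ("scene","top"):
    im=r.capture(n); cv2.imwrite(f"pics/{n}0.png",im[:,:,::-1])
    c=r.calibration(n); print(n,c)
s=r.sense(); print(s)
E
```

```text
pics
scene {'fx': 415.75557420776806, 'fy': 415.75557420776806, 'cx': 276.0992981809803, 'cy': 214.69061238400334, 'R': array([[ 0.84906081,  0.52812198,  0.01352489],
       [ 0.3439843 , -0.53323003, -0.77287809],
       [-0.40096203,  0.66087284, -0.63441039]]), 't': array([-477.63906109,  -28.01035586, 1598.68326992])}
top {'fx': 403.9803728272862, 'fy': 403.9803728272862, 'cx': 282.23437055419373, 'cy': 206.76314691486493, 'R': array([[ 0.01275695, -0.99991022, -0.00409952],
       [-0.98375995, -0.01181662, -0.17909975],
       [ 0.17903523,  0.00631771, -0.98382238]]), 't': array([  76.39427511,  523.95262529, 1067.85187415])}
{'clock': 0.1, 'q': array([ 1.14286936e+00,  2.21115737e-01,  1.52748535e+00,  1.18765217e-05,
        1.39470365e+00, -1.26104314e-01]), 'dq': array([ 0.00197848, -0.00259645, -0.00419783,  0.00121773,  0.00142354,
        0.00093879]), 'joint_torque': array([ 1.59228362e-03, -4.95937657e+01, -3.88519549e+01,  7.02760834e-02,
        5.15304389e-02, -2.15278590e-05]), 'tool_pos': array([185.69134676, 596.52447416, 403.77192488]), 'ee_rot': array([-3.13989564e+00, -2.26924916e-04,  2.83976772e+00]), 'ft_force': array([-0.11860383,  0.24917742,  0.26046088]), 'torque': array([-0.00094491, -0.00067381,  0.02874691]), 'finger_force': 0.0, 'opening': 86.75534352329713}
```

View pics/scene0.png

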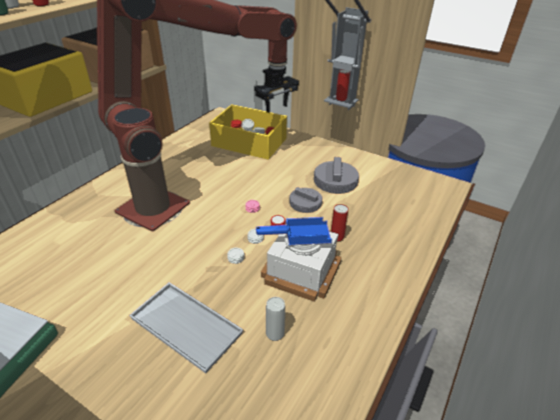

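View pics/top0.png

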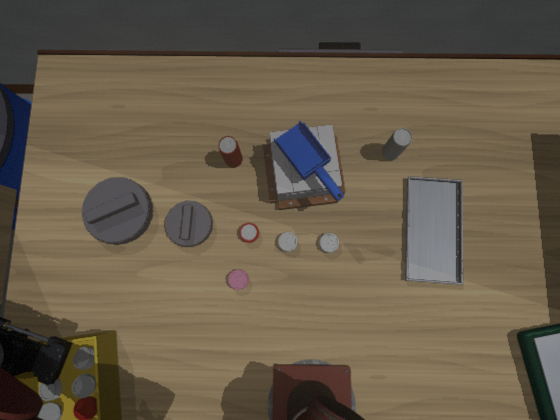

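The scene view shows the scoop across the keg at about (300,232), the tray at (187,325), lids at (306,199) and (336,177), and pucks at (278,222), (255,237) and (236,256).

In the top view the candidates are:
- **Lid:** (188,224) is the smaller and (117,210) the larger, so I take (188,224).
- **Pucks:** (249,233), (288,242) and (329,243). The one at (237,279) is pink, so I leave it.

I'll confirm these in a crop and measure them.

```bash
cat > h.py <<'E'
import numpy as np, cv2
from bench import r
def ray(c,px,z):
    px=np.asarray(px,float).reshape(-1,2)
    R=np.array(c["R"]);t=np.array(c["t"]);o=-R.T@t
    d=np.c_[(px[:,0]-c["cx"])/c["fx"],(px[:,1]-c["cy"])/c["fy"],np.ones(len(px))]@R
    return o+d*((z-o[2])/d[:,2])[:,None]
def proj(c,X):
    p=np.array(c["R"])@np.asarray(X,float)+c["t"]; return np.array([c["fx"]*p[0]/p[2]+c["cx"],c["fy"]*p[1]/p[2]+c["cy"]])
def blobs(m,amin=30):
    cs,_=cv2.findContours(m.astype(np.uint8),cv2.RETR_EXTERNAL,cv2.CHAIN_APPROX_NONE)
    return [c for c in cs if cv2.contourArea(c)>amin]
E
python3 - <<'E'
from h import *
im=cv2.imread("pics/top0.png"); c=r.calibration("top")
cv2.imwrite("pics/crop1.png",cv2.resize(im[110:310,70:480],None,fx=1.9,fy=1.9,interpolation=cv2.INTER_CUBIC))
hsv=cv2.cvtColor(im,cv2.COLOR_BGR2HSV); H,S,V=cv2.split(hsv)
def rep(name,m,z,box):
    mm=np.zeros_like(m); x0,y0,x1,y1=box; mm[y0:y1,x0:x1]=m[y0:y1,x0:x1]
    for k in blobs(mm):
        P=ray(c,k[:,0],z)[:,:2].astype(np.float32); rc=cv2.minAreaRect(P*1.0)
        print(name,cv2.boundingRect(k),"ctr",np.round(rc[0],1),"size",np.round(rc[1],1),"ang",round(rc[2],1),"circ",[np.round(v,1) for v in cv2.minEnclosingCircle(P)])
rep("blue",(H>100)&(H<130)&(S>120),176,(230,100,400,220))
rep("grey",(S<60)&(V>40),30,(80,170,220,250))
rep("tray",(S<60),18,(395,165,480,300))
rep("puck",(S<70)&(V>110),24,(225,215,360,300))
rep("pucksat",((S<70)|(H<6)|(H>165)),24,(225,215,360,300))
E
```

```text
blue (274, 125, 69, 75) ctr [611.4   8. ] size [220.8  81.6] ang 42.3 circ [array([603.9,  17.4]), np.float64(111.2)]
grey (165, 200, 48, 47) ctr [477.1 344.3] size [130.6 128.8] ang 40.9 circ [array([477.1, 343.7]), np.float64(66.5)]
grey (82, 177, 71, 67) ctr [512.7 546.5] size [188.  198.6] ang 0.7 circ [array([511.8, 546.2]), np.float64(100.4)]
tray (405, 176, 58, 109) ctr [ 470.6 -341.7] size [158.9 297.2] ang 86.2 circ [array([ 470.7, -344.3]), np.float64(166.0)]
puck (320, 232, 20, 21) ctr [429.6 -49.4] size [53.3 52.1] ang 72.2 circ [array([429.5, -50.4]), np.float64(28.2)]
puck (279, 231, 19, 22) ctr [430.9  65.8] size [55.  51.2] ang 45.8 circ [array([429.6,  67.3]), np.float64(29.3)]
puck (241, 224, 16, 16) ctr [455.3 176.9] size [39.9 41.2] ang 46.2 circ [array([455.4, 176.3]), np.float64(21.7)]
pucksat (228, 269, 21, 21) ctr [325.3 201.4] size [53.9 54.7] ang 1.6 circ [array([324.6, 201.8]), np.float64(28.4)]
pucksat (318, 232, 22, 21) ctr [428.8 -47.3] size [54.4 57.5] ang 45.3 circ [array([428.4, -46.7]), np.float64(29.7)]
pucksat (277, 231, 21, 22) ctr [430.2  67.9] size [56.9 55.1] ang 45.5 circ [array([429.8,  67.6]), np.float64(29.5)]
pucksat (240, 223, 18, 19) ctr [454.6 176.2] size [50.6 47.5] ang 1.4 circ [array([454.1, 175.6]), np.float64(26.6)]
```

View pics/crop1.png

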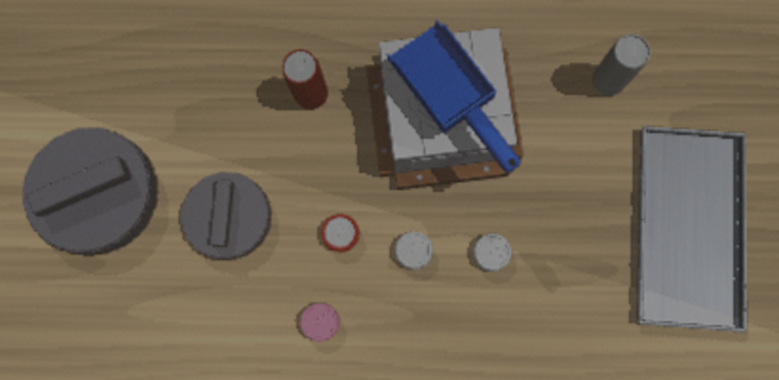

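The crop confirms them: the smaller lid is at crop (225,215), the red and two white pucks are at (340,232), (413,250) and (491,252), and the pink one is at (319,322). Next I'll locate the scoop handle.

```bash
python3 - <<'E'
from h import *
im=cv2.imread("pics/top0.png"); c=r.calibration("top")
H,S,V=cv2.split(cv2.cvtColor(im,cv2.COLOR_BGR2HSV)); m=(H>100)&(H<130)&(S>120)
ys,xs=np.nonzero(m); k=(xs>230)&(xs<400)&(ys>100)&(ys<220); P=ray(c,np.c_[xs,ys][k],187)[:,:2]
ctr=P.mean(0); 
far=P[np.argmax((P-ctr)@np.array([-.7,-.7]))]; h=P[np.linalg.norm(P-far,axis=1)<85]
vx,vy,x0,y0=cv2.fitLine(h.astype(np.float32),cv2.DIST_L2,0,.01,.01).ravel(); print(far,h.mean(0),(vx,vy),np.degrees(np.arctan2(vy,vx)))
d=np.array([vx,vy]); s=(P-h.mean(0))@d; n=(P-h.mean(0))@np.array([-vy,vx])
print("extent along",s.min(),s.max()); hh=s<s.min()+80 if d[0]>0 else s>s.max()-80; print("width",n[hh].min(),n[hh].max())
w=r.calibration("wrist"); R=np.array(w["R"]); print("wrist cam pos",-R.T@np.array(w["t"]),"axis",R[2],"xaxis",R[0],w["fx"])
E
```

```text
[520.78456451 -57.40096054] [556.49199137 -32.00522287] (np.float32(0.80152994), np.float32(0.59795463)) 36.72355
extent along -43.8060707948717 171.50590318750483
width -11.671039534116419 10.850272598090552
wrist cam pos [123.42887546 616.17923867 385.25192649] axis [ 0.23325356 -0.07362239 -0.96962494] xaxis [ 0.296515    0.95502746 -0.0011842 ] 329.5052642795669
```

Request:
send_rows --pt "387 -616 20 0 0 -2.2" --pt "387 -616 20 0 0 -2.2" --pt "387 -616 20 0 0 -2.2" --pt "387 -616 20 0 0 -2.2" --pt "387 -616 20 0 0 -2.2" --pt "387 -616 20 0 0 -2.2" --pt "387 -616 20 0 0 -2.2" --pt "387 -616 20 0 0 -2.2" --pt "387 -616 20 0 0 -2.2" --pt "387 -616 20 0 0 -2.2" --pt "387 -616 20 0 0 -2.2" --pt "387 -616 20 0 0 -2.2" --claw -1 --squeeze 40

```text
clock: 1.3
tool_pos: [505.4, 86.9, 421.1]
ee_rot: [-3.141, -0.0, 1.033]
ft_force: [0.7, 1.2, -0.5]
opening: 87.1
finger_force: 0.0
```

Request:
send_rows --pt "40 -65 0 0 0 -0.3" --pt "40 -65 0 0 0 -0.3" --pt "40 -65 0 0 0 -0.3" --pt "40 -65 0 0 0 -0.3" --pt "40 -65 0 0 0 -0.3"

```text
clock: 1.8
tool_pos: [544.3, 24.7, 420.8]
ee_rot: [-3.141, 0.0, 0.742]
ft_force: [-0.3, 1.4, 0.4]
opening: 86.8
finger_force: 0.0
```

```bash
python3 - <<'E'
from h import *
s=r.sense(); print(s["tool_pos"],s["ee_rot"],s["q"])
c=r.calibration("wrist"); im=r.capture("wrist")[:,:,::-1].copy(); cv2.imwrite("pics/w1.png",im)
H,S,V=cv2.split(cv2.cvtColor(im,cv2.COLOR_BGR2HSV)); m=(H>100)&(H<130)&(S>120)
for k in blobs(m,300):
    P=ray(c,k[:,0],187)[:,:2]; print(cv2.boundingRect(k),P.min(0),P.max(0), cv2.minAreaRect(P.astype(np.float32)))
E
```

```text
[544.33220072  24.72518699 420.84122629] [-3.14053385e+00  3.97960529e-04  7.42188963e-01] [-9.94831987e-02  1.84994727e-02  1.71668960e+00  4.14121793e-04
  1.40745833e+00  7.29056819e-01]
(331, 286, 34, 29) [520.88117034 -64.07377261] [549.26719852 -35.11917098] ((533.0443725585938, -50.626007080078125), (22.700925827026367, 23.818058013916016), 42.62039566040039)
(305, 0, 164, 257) [554.10784835 -35.15269585] [714.41561405  97.57709594] ((626.7058715820312, 19.11241912841797), (164.98609924316406, 85.00638580322266), 36.96721267700195)
```

View pics/w1.png

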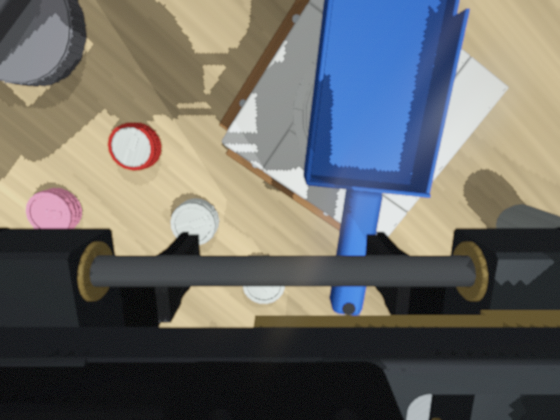

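The wrist view has the handle centred near (360,250), at about 37°, with its end at (348,305). That agrees with the top view, so I'll grasp.

Request:
send_rows --pt "29 -44 0 0 0 -0.1" --pt "29 -44 0 0 0 -0.1" --pt "29 -44 -30 0 0 -0.1" --pt "29 -44 -60 0 0 -0.1" --pt "29 -44 -79 0 0 -0.1" --pt "29 -44 -79 0 0 -0.1" --pt "29 -44 -79 0 0 -0.1"

```text
clock: 2.55
tool_pos: [573.7, -19.2, 342.7]
ee_rot: [-3.141, -0.0, 0.642]
ft_force: [0.4, 0.4, 1.1]
opening: 86.9
finger_force: 0.0
```

Request:
send_rows --pt "0 0 0 0 0 0" --pt "0 0 0 0 0 0" --pt "0 0 0 0 0 0" --pt "0 0 0 0 0 0" --pt "0 0 0 0 0 0" --pt "0 0 0 0 0 0" --pt "0 0 0 0 0 0" --claw 1

```text
clock: 3.25
tool_pos: [573.8, -20.2, 342.2]
ee_rot: [-3.142, 0.0, 0.64]
ft_force: [0.5, 0.2, -0.7]
opening: 39.0
finger_force: 0.0
```

Request:
send_rows --pt "0 0 0 0 0 0" --pt "0 0 0 0 0 0" --pt "0 0 0 0 0 0" --pt "0 0 0 0 0 0" --pt "0 0 0 0 0 0"

```text
clock: 3.75
tool_pos: [573.8, -20.1, 342.1]
ee_rot: [-3.141, 0.0, 0.64]
ft_force: [-0.4, 0.6, -0.1]
opening: 23.6
finger_force: 40.0
```

Request:
send_rows --pt "0 0 25 0 0 0" --pt "0 0 60 0 0 0" --pt "-10 -30 70 0 0 0.09" --pt "-20 -70 70 0 0 0.18" --pt "-30 -110 70 0 0 0.28" --pt "-41 -150 70 0 0 0.37" --pt "-52 -190 70 0 0 0.47" --pt "-63 -230 70 0 0 0.56" --pt "-74 -270 70 0 0 0.66" --pt "-86 -310 70 0 0 0.75" --pt "-95 -345 70 0 0 0.85" --pt "-104 -371 70 0 0 0.93"

```text
clock: 4.95
tool_pos: [468.9, -393.3, 412.0]
ee_rot: [-3.141, 0.0, 1.572]
ft_force: [-0.7, -0.1, -1.4]
opening: 23.6
finger_force: 40.0
```

```bash
python3 - <<'E'
from h import *
s=r.sense(); print(s["tool_pos"],s["ee_rot"],s["opening"],s["finger_force"],s["ft_force"])
im=r.capture("top")[:,:,::-1].copy(); c=r.calibration("top"); cv2.imwrite("pics/top1.png",im)
sc=r.capture("scene")[:,:,::-1].copy()
cv2.imwrite("pics/m1.png",np.hstack([cv2.resize(im[60:330,130:530],(400,270)),cv2.resize(sc[130:400,80:480],(400,270))]))
H,S,V=cv2.split(cv2.cvtColor(im,cv2.COLOR_BGR2HSV))
for nm,m,b in (("grey",S<60,(400,165,470,300)),("white",(S<50)&(V>120),(240,100,370,215)),("puck",(S<70)&(V>110),(225,215,360,300))):
    mm=np.zeros_like(H); mm[b[1]:b[3],b[0]:b[2]]=m[b[1]:b[3],b[0]:b[2]]
    for k in blobs(mm,60):
        z=18 if nm=="grey" else 120 if nm=="white" else 24
        print(nm,cv2.boundingRect(k),cv2.minAreaRect(ray(c,k[:,0],z)[:,:2].astype(np.float32)))
E
```

```text
[ 468.89254209 -393.28757961  411.99251956] [-3.14137768e+00  2.65679661e-04  1.57227988e+00] 23.619737566643575 39.999968223273754 [-0.65580698 -0.06783012 -1.39416272]
grey (405, 176, 58, 109) ((470.6898193359375, -341.9874267578125), (158.32577514648438, 297.43389892578125), 86.18233489990234)
white (270, 125, 72, 69) ((641.1304321289062, 23.714210510253906), (169.12440490722656, 168.61611938476562), 7.9676103591918945)
puck (321, 233, 19, 21) ((425.373291015625, -53.50865936279297), (40.67138671875, 53.560813903808594), 44.90455627441406)
puck (278, 231, 20, 20) ((432.963134765625, 69.28228759765625), (51.07809829711914, 53.11979675292969), 45.5401496887207)
puck (241, 224, 16, 16) ((454.6583251953125, 176.20242309570312), (41.881874084472656, 41.24055480957031), 46.1461296081543)
```

View pics/m1.png

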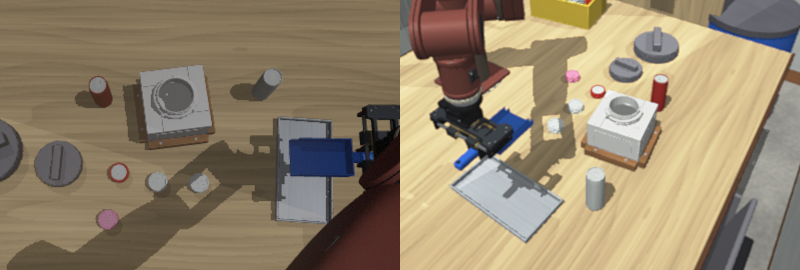

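I misread the tray: its long side runs along world x, from rows 176 to 284, at about -4°. The scoop hangs level in the grip. I'll turn it to head along +x.

Request:
send_rows --pt "-10 12 0 0 0 -0.14" --pt "-20 24 0 0 0 -0.28" --pt "-30 36 0 0 0 -0.42" --pt "-40 46 0 0 0 -0.56" --pt "-46 54 0 0 0 -0.7" --pt "-46 54 0 0 0 -0.84" --pt "-46 54 0 0 0 -0.98" --pt "-46 54 0 0 0 -1.12" --pt "-46 54 0 0 0 -1.26" --pt "-46 54 0 0 0 -1.4" --pt "-46 54 0 0 0 -1.54" --pt "-46 54 0 0 0 -1.63"

```text
clock: 6.25
tool_pos: [424.1, -336.2, 412.1]
ee_rot: [-3.141, 0.0, -0.066]
ft_force: [0.2, -1.1, 0.3]
opening: 23.7
finger_force: 40.0
```

Request:
send_rows --pt "0 0 -30 0 0 0" --pt "0 0 -60 0 0 0" --pt "0 0 -100 0 0 0" --pt "0 0 -130 0 0 0" --pt "0 0 -155 0 0 0" --pt "0 0 -175 0 0 0" --pt "0 0 -185 0 0 0" --pt "0 0 -185 0 0 0"

```text
clock: 7.05
tool_pos: [423.5, -336.0, 225.8]
ee_rot: [-3.139, 0.002, -0.06]
ft_force: [-0.1, 0.7, -0.6]
opening: 23.9
finger_force: 40.0
```

```bash
python3 - <<'E'
from h import *
s=r.sense(); print(s["tool_pos"],s["ee_rot"],s["opening"],s["finger_force"],s["ft_force"],s["torque"])
im=r.capture("top")[:,:,::-1].copy(); c=r.calibration("top")
sc=r.capture("scene")[:,:,::-1].copy()
cv2.imwrite("pics/m2.png",np.hstack([cv2.resize(im[150:310,380:500],(405,540)),cv2.resize(sc[230:380,100:260],(395,540))]))
E
```

```text
[ 423.52202917 -336.04936953  225.75587472] [-3.13919313e+00  2.32338943e-03 -6.02642433e-02] 23.936438891902963 39.99971218407154 [-0.06205812  0.65875148 -0.5600026 ] [-0.0113082   0.25952065 -0.02424778]
```

View pics/m2.png

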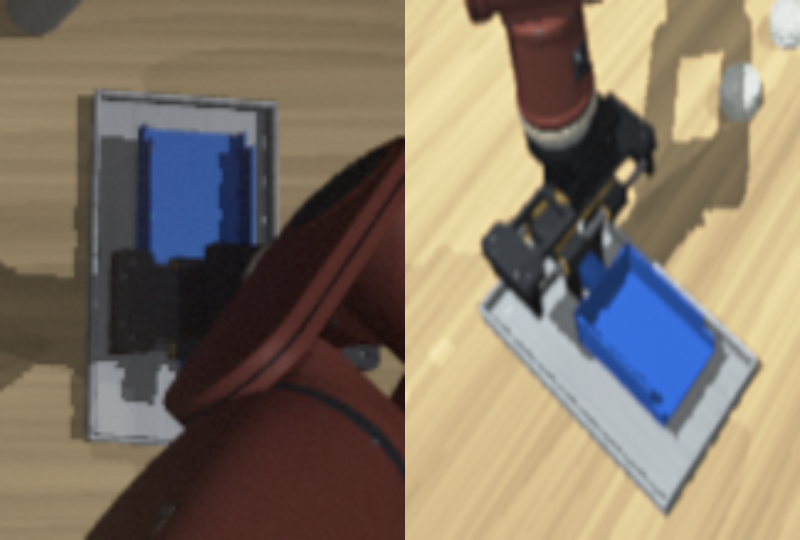

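The scoop hangs level over the tray and is centred once parallax is allowed for. I'll lower it onto the floor.

Request:
send_rows --pt "0 0 -12 0 0 0" --pt "0 0 -22 0 0 0" --pt "0 0 -27 0 0 0" --pt "0 0 -30 0 0 0" --pt "0 0 -30 0 0 0"

```text
clock: 7.65
tool_pos: [423.6, -336.9, 196.6]
ee_rot: [-3.141, 0.001, -0.06]
ft_force: [0.6, -0.2, -0.8]
opening: 23.8
finger_force: 40.0
```

Request:
send_rows --pt "0 0 -2 0 0 0" --pt "0 0 -3 0 0 0" --pt "0 0 -3 0 0 0"

```text
clock: 7.95
tool_pos: [423.9, -337.2, 194.3]
ee_rot: [3.141, -0.0, -0.06]
ft_force: [-0.3, -0.7, -0.4]
opening: 24.1
finger_force: 4.4
```

The grip slackened just as the scoop reached the floor, so I'll release it now.

Request:
send_rows --pt "0 0 0 0 0 0" --pt "0 0 0 0 0 0" --pt "0 0 0 0 0 0" --pt "0 0 0 0 0 0" --pt "0 0 0 0 0 0" --claw -0.4

```text
clock: 8.45
tool_pos: [423.8, -337.1, 194.3]
ee_rot: [3.142, -0.0, -0.06]
ft_force: [-0.0, -0.1, 0.0]
opening: 55.2
finger_force: 0.0
```

Request:
send_rows --pt "0 0 10 0 0 0" --pt "0 0 50 0 0 0" --pt "0 0 100 0 0 0" --pt "0 40 150 0 0 0" --pt "0 80 180 0 0 0" --pt "0 120 180 0 0 0" --pt "0 160 180 0 0 0" --pt "0 160 180 0 0 0"

```text
clock: 9.25
tool_pos: [423.7, -173.4, 375.5]
ee_rot: [-3.141, -0.002, -0.056]
ft_force: [0.3, -1.0, 0.5]
opening: 60.6
finger_force: 0.0
```

```bash
python3 - <<'E'
from h import *
s=r.sense(); print(s["tool_pos"],s["ee_rot"],s["opening"])
im=r.capture("top")[:,:,::-1].copy(); c=r.calibration("top"); cv2.imwrite("pics/top3.png",im)
sc=r.capture("scene")[:,:,::-1].copy(); cv2.imwrite("pics/scene3.png",sc)
cv2.imwrite("pics/m3.png",np.hstack([cv2.resize(im[100:320,210:480],(540,440)),cv2.resize(sc[250:380,120:260],(260,241)).repeat(1,0) if 0 else cv2.copyMakeBorder(cv2.resize(sc[250:380,120:260],(260,241)),0,199,0,0,cv2.BORDER_CONSTANT)]))
H,S,V=cv2.split(cv2.cvtColor(im,cv2.COLOR_BGR2HSV))
for nm,m,z,b in (("blue",(H>100)&(H<130)&(S>120),25,(380,140,500,310)),("puck",(S<70)&(V>110),24,(225,215,360,300))):
    mm=np.zeros_like(H); mm[b[1]:b[3],b[0]:b[2]]=m[b[1]:b[3],b[0]:b[2]]
    for k in blobs(mm,60): print(nm,cv2.boundingRect(k),cv2.minAreaRect(ray(c,k[:,0],z)[:,:2].astype(np.float32)))
E
```

```text
[ 423.65265064 -173.38058834  375.54297182] [-3.14088827e+00 -1.74127800e-03 -5.59564782e-02] 60.56353292912145
blue (430, 252, 9, 17) ((383.3197326660156, -335.783203125), (21.94525909423828, 44.441001892089844), 86.9882583618164)
puck (241, 224, 16, 16) ((455.46856689453125, 176.53021240234375), (41.51935958862305, 42.35214614868164), 64.79524993896484)
```

View pics/m3.png

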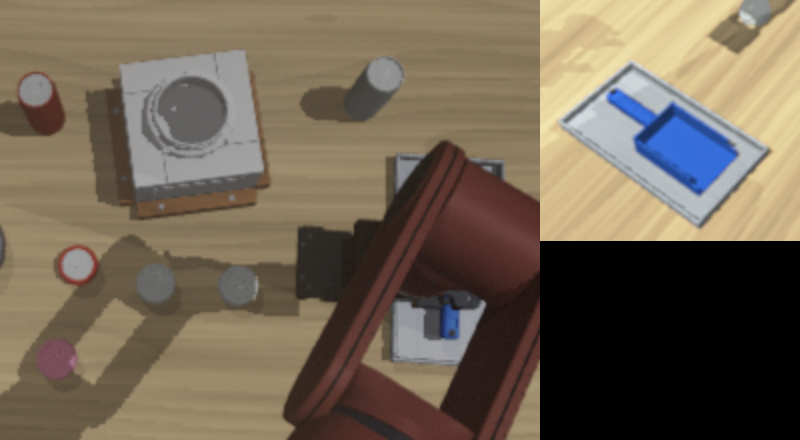

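The scoop lies flat in the tray, visible in the scene inset at (670,140). The pucks haven't moved: (238,286), (155,283) and (78,264) in the left part. I'll take puck A at (429,-48).

Request:
send_rows --pt "5 40 -20 0 0 0.06" --pt "5 85 -50 0 0 0.06" --pt "5 125 -80 0 0 0.06" --pt "5 125 -110 0 0 0.06" --pt "5 125 -150 0 0 0.06" --pt "5 125 -180 0 0 0.06" --pt "5 125 -191 0 0 0.06" --pt "5 125 -191 0 0 0.06" --claw -1 --squeeze 12

```text
clock: 10.15
tool_pos: [429.1, -53.2, 183.4]
ee_rot: [-3.141, 0.003, -0.001]
ft_force: [0.5, -0.4, -0.7]
opening: 86.8
finger_force: 0.0
```

Request:
send_rows --pt "0 0 0 0 0 0" --pt "0 0 0 0 0 0" --pt "0 0 0 0 0 0" --pt "0 0 0 0 0 0" --pt "0 0 0 0 0 0" --pt "0 0 0 0 0 0" --pt "0 0 0 0 0 0" --claw 1

```text
clock: 10.85
tool_pos: [428.9, -52.2, 183.4]
ee_rot: [3.141, -0.0, -0.0]
ft_force: [-1.2, 0.0, 1.3]
opening: 55.3
finger_force: 12.0
```

```bash
python3 - <<'E'
from h import *
s=r.sense(); print(s["tool_pos"],s["ee_rot"],s["opening"],s["finger_force"])
im=cv2.imread("pics/top3.png"); c=r.calibration("top")
g=cv2.cvtColor(im,cv2.COLOR_BGR2GRAY)
sub=np.zeros_like(g); sub[128:182,272:336]=(g<115)[128:182,272:336]
for k in blobs(sub,150): 
    P=ray(c,k[:,0],151)[:,:2].astype(np.float32); print("mouth",cv2.boundingRect(k),cv2.minAreaRect(P),cv2.fitEllipse(P))
print(g[156,270:345:3]); print(g[120:200:3,304])
E
```

```text
[428.89906184 -52.16466528 183.36188056] [ 3.14133657e+00 -1.88606184e-04 -4.18520888e-06] 55.25826684857518 12.00015704613179
mouth (289, 138, 35, 34) ((642.3155517578125, 22.388694763183594), (88.34964752197266, 82.61079406738281), 29.863496780395508) ((641.8536987304688, 23.243749618530273), (82.88433837890625, 87.97071075439453), 120.71353912353516)
[ 62 153 155 155 102 137 141  96  96  96  97  98  98  98  97  97  98  81
 159 162 159 159 154  96 117]
[122 124 125 156 155 159 109  79  93  96  97  98  97  97  97  97  98 109
 101 138 159 157 159 160 103  83  89]
```

Request:
send_rows --pt "0 0 40 0 0 0" --pt "0 5 85 0 0 0" --pt "10 10 130 0 0 0" --pt "40 20 168 0 0 0" --pt "85 35 168 0 0 0" --pt "130 50 168 0 0 0" --pt "175 65 165 0 0 0" --pt "205 74 160 0 0 0" --pt "212 75 156 0 0 0" --pt "212 75 156 0 0 0" --pt "212 75 156 0 0 0"

```text
clock: 11.95
tool_pos: [639.9, 22.7, 338.6]
ee_rot: [-3.142, 0.002, -0.0]
ft_force: [-0.3, 0.7, 0.3]
opening: 55.4
finger_force: 12.0
```

Request:
send_rows --pt "0 0 0 0 0 0" --pt "0 0 0 0 0 0" --pt "0 0 0 0 0 0" --pt "0 0 0 0 0 0" --claw -1

```text
clock: 12.35
tool_pos: [640.6, 22.7, 339.8]
ee_rot: [3.142, -0.001, -0.001]
ft_force: [0.6, -0.4, -0.8]
opening: 79.7
finger_force: 0.0
```

```bash
python3 - <<'E'
from h import *
s=r.sense(); print(s["tool_pos"],s["opening"])
im=r.capture("top")[:,:,::-1].copy(); c=r.calibration("top"); cv2.imwrite("pics/top4.png",im)
H,S,V=cv2.split(cv2.cvtColor(im,cv2.COLOR_BGR2HSV)); b=(200,190,390,310)
m=((S<70)|(H<6)|(H>165))&(V>60); mm=np.zeros_like(H); mm[b[1]:b[3],b[0]:b[2]]=m[b[1]:b[3],b[0]:b[2]]
for k in blobs(mm,60): print(cv2.boundingRect(k),cv2.minAreaRect(ray(c,k[:,0],24)[:,:2].astype(np.float32)))
E
```

```text
[640.60275659  22.67711921 339.77669397] 79.74714471569264
(228, 269, 21, 21) ((325.3121032714844, 201.35906982421875), (53.967010498046875, 54.732913970947266), 1.6008070707321167)
(239, 223, 20, 20) ((454.0010070800781, 175.48483276367188), (51.840904235839844, 49.09605407714844), 46.171382904052734)
(200, 203, 13, 41) ((479.5677185058594, 296.03363037109375), (113.16967010498047, 33.66717529296875), 2.820638418197632)
(259, 190, 93, 120) ((412.09954833984375, 18.739845275878906), (328.60101318359375, 250.97450256347656), 0.6780681610107422)
```

Request:
send_rows --pt "0 0 25 0 0 0" --pt "-45 10 30 0 0 0" --pt "-92 20 30 0 0 0" --pt "-140 30 0 0 0 0" --pt "-185 40 -30 0 0 0" --pt "-211 45 -60 0 0 0" --pt "-211 45 -60 0 0 0" --pt "-211 45 -60 0 0 0"

```text
clock: 13.2
tool_pos: [428.5, 68.1, 278.2]
ee_rot: [-3.142, 0.002, 0.0]
ft_force: [0.7, -1.1, 1.3]
opening: 87.1
finger_force: 0.0
```

```bash
python3 - <<'E'
from h import *
s=r.sense(); print(s["tool_pos"],s["opening"])
c=r.calibration("wrist"); im=r.capture("wrist")[:,:,::-1].copy(); t=r.capture("top")[:,:,::-1]
cv2.imwrite("pics/m4.png",np.hstack([cv2.resize(im,(440,330)),cv2.resize(t[100:310,200:420],(346,330))]))
E
```

```text
[428.52253955  68.08107696 278.16657521] 87.09303091723118
```

View pics/m4.png

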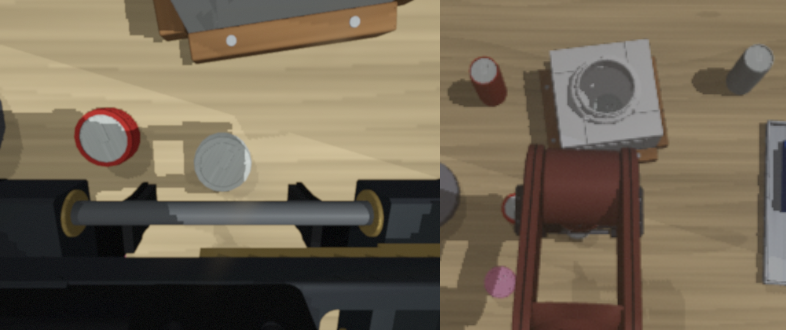

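The wrist view shows the grey puck at (222,162) and the red one at (107,137), so I'll compute their positions.

```bash
python3 - <<'E'
from h import *
c=r.calibration("wrist"); print(ray(c,[[282.6,206],[136,174]],24)); print(proj(c,[430,67.6,24]))
E
```

```text
[[438.4068994   67.47818283  24.        ]
 [462.48231488 174.60464423  24.        ]]
[282.43158867 216.79493234]
```

Request:
send_rows --pt "4 0 -35 0 0 0" --pt "4 0 -70 0 0 0" --pt "4 0 -92 0 0 0" --pt "4 0 -95 0 0 0" --pt "4 0 -95 0 0 0"

```text
clock: 13.8
tool_pos: [435.4, 67.6, 185.1]
ee_rot: [3.142, -0.001, -0.001]
ft_force: [-0.2, -0.6, -0.1]
opening: 87.4
finger_force: 0.0
```

Request:
send_rows --pt "0 0 0 0 0 0" --pt "0 0 0 0 0 0" --pt "0 0 0 0 0 0" --pt "0 0 0 0 0 0" --pt "0 0 0 0 0 0" --pt "0 0 0 0 0 0" --claw 1

```text
clock: 14.4
tool_pos: [434.0, 67.9, 184.6]
ee_rot: [3.142, -0.001, -0.0]
ft_force: [-1.0, 0.0, 3.6]
opening: 54.5
finger_force: 12.0
```

Request:
send_rows --pt "0 0 40 0 0 0" --pt "0 -5 85 0 0 0" --pt "10 -8 130 0 0 0" --pt "40 -12 168 0 0 0" --pt "85 -20 168 0 0 0" --pt "130 -30 168 0 0 0" --pt "175 -40 165 0 0 0" --pt "200 -45 160 0 0 0" --pt "209 -45 156 0 0 0" --pt "209 -45 156 0 0 0" --pt "209 -45 156 0 0 0"

```text
clock: 15.5
tool_pos: [641.8, 23.3, 339.6]
ee_rot: [-3.141, 0.002, 0.0]
ft_force: [1.0, 0.5, -0.3]
opening: 54.5
finger_force: 12.0
```

Request:
send_rows --pt "0 0 0 0 0 0" --pt "0 0 0 0 0 0" --pt "0 0 0 0 0 0" --pt "0 0 0 0 0 0" --claw -1

```text
clock: 15.9
tool_pos: [642.6, 23.0, 340.8]
ee_rot: [3.142, -0.001, -0.0]
ft_force: [-0.0, -0.5, 1.0]
opening: 78.6
finger_force: 0.0
```

Request:
send_rows --pt "0 0 25 0 0 0" --pt "-35 30 30 0 0 0" --pt "-70 60 30 0 0 0" --pt "-105 90 20 0 0 0" --pt "-140 120 0 0 0 0" --pt "-170 145 -30 0 0 0" --pt "-186 153 -60 0 0 0" --pt "-186 153 -60 0 0 0" --pt "-186 153 -60 0 0 0"

```text
clock: 16.8
tool_pos: [457.2, 175.8, 280.9]
ee_rot: [3.141, -0.0, 0.001]
ft_force: [1.1, 0.9, 1.0]
opening: 87.0
finger_force: 0.0
```

```bash
python3 - <<'E'
from h import *
s=r.sense(); print(s["tool_pos"],s["opening"])
c=r.calibration("wrist"); im=r.capture("wrist")[:,:,::-1].copy(); t=r.capture("top")[:,:,::-1]
cv2.imwrite("pics/m5.png",np.hstack([cv2.resize(im,(440,330)),cv2.resize(t[100:310,200:420],(346,330))]))
print(proj(c,[455,176,24])*.786)
H,S,V=cv2.split(cv2.cvtColor(im,cv2.COLOR_BGR2HSV)); m=((H<6)|(H>172))&(S>120)
for k in blobs(m,100): print(cv2.boundingRect(k),cv2.minAreaRect(ray(c,k[:,0],18)[:,:2].astype(np.float32)))
E
```

```text
[457.22425908 175.84790856 280.88493188] 87.02819500667846
[221.69154992 170.2720275 ]
(246, 175, 70, 72) ((457.36474609375, 177.15980529785156), (56.66645050048828, 53.31147384643555), 0.08623381704092026)
```

View pics/m5.png

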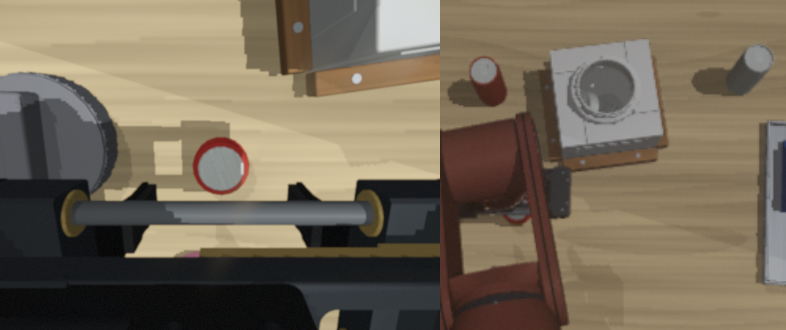

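The red puck sits at (222,165), right under the gripper, at about (457,177). In the top view the bench where pucks A and B lay is clear.

Request:
send_rows --pt "0 1 -35 0 0 0" --pt "0 1 -70 0 0 0" --pt "0 1 -92 0 0 0" --pt "0 1 -96 0 0 0" --pt "0 1 -96 0 0 0"

```text
clock: 17.4
tool_pos: [458.2, 176.4, 185.0]
ee_rot: [-3.141, -0.001, -0.001]
ft_force: [-1.5, 0.7, 0.2]
opening: 87.2
finger_force: 0.0
```

Request:
send_rows --pt "0 0 0 0 0 0" --pt "0 0 0 0 0 0" --pt "0 0 0 0 0 0" --pt "0 0 0 0 0 0" --pt "0 0 0 0 0 0" --pt "0 0 0 0 0 0" --claw 1

```text
clock: 18.0
tool_pos: [457.0, 177.0, 184.6]
ee_rot: [-3.141, -0.0, -0.0]
ft_force: [-1.0, -0.7, 2.7]
opening: 54.3
finger_force: 12.0
```

Request:
send_rows --pt "0 0 40 0 0 0" --pt "0 -5 85 0 0 0" --pt "5 -15 130 0 0 0" --pt "30 -40 168 0 0 0" --pt "65 -67 168 0 0 0" --pt "100 -95 168 0 0 0" --pt "135 -120 165 0 0 0" --pt "165 -142 160 0 0 0" --pt "185 -154 156 0 0 0" --pt "185 -154 156 0 0 0" --pt "185 -154 156 0 0 0"

```text
clock: 19.1
tool_pos: [641.6, 22.7, 339.4]
ee_rot: [-3.141, 0.002, -0.001]
ft_force: [-0.9, -0.8, 0.4]
opening: 54.4
finger_force: 12.0
```

Request:
send_rows --pt "0 0 0 0 0 0" --pt "0 0 0 0 0 0" --pt "0 0 0 0 0 0" --pt "0 0 0 0 0 0" --claw -1

```text
clock: 19.5
tool_pos: [641.6, 23.4, 340.7]
ee_rot: [-3.142, -0.001, 0.0]
ft_force: [0.5, -0.4, 0.4]
opening: 78.0
finger_force: 0.0
```

Request:
send_rows --pt "0 0 30 0 0 0" --pt "-25 40 50 0 0 0" --pt "-50 80 50 0 0 0" --pt "-75 120 50 0 0 0" --pt "-100 160 50 0 0 0" --pt "-125 200 40 0 0 0" --pt "-150 240 20 0 0 0" --pt "-175 280 0 0 0 0" --pt "-187 315 -20 0 0 0" --pt "-187 321 -20 0 0 0" --pt "-187 321 -20 0 0 0"

```text
clock: 20.6
tool_pos: [454.1, 344.9, 320.0]
ee_rot: [3.141, 0.0, 0.003]
ft_force: [0.4, -0.9, 0.3]
opening: 87.4
finger_force: 0.0
```

```bash
python3 - <<'E'
from h import *
s=r.sense(); print(s["tool_pos"],s["ee_rot"],s["opening"])
c=r.calibration("wrist"); im=r.capture("wrist")[:,:,::-1].copy(); t=r.capture("top")[:,:,::-1].copy()
cv2.imwrite("pics/w6.png",im); cv2.imwrite("pics/t6.png",t)
cv2.imwrite("pics/m6.png",np.hstack([cv2.resize(im,(440,330)),cv2.resize(t[100:310,200:420],(346,330))]))
ct=r.calibration("top"); g=cv2.cvtColor(t,cv2.COLOR_BGR2GRAY)
E
```

```text
[454.09398129 344.93548969 319.96701947] [3.14105612e+00 4.69218808e-04 2.70672918e-03] 87.36694577381036
```

View pics/m6.png

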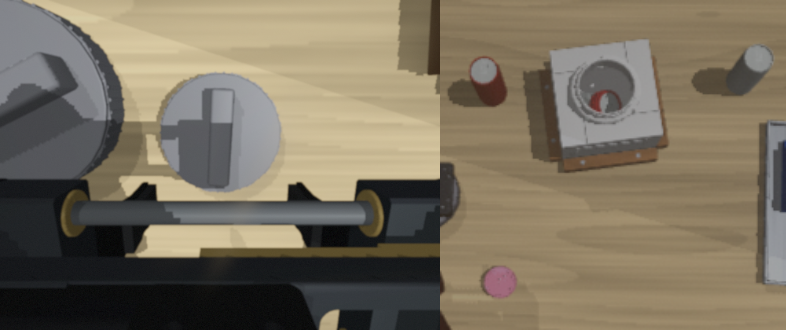

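The wrist view shows the small lid's disc at (220,132) with its bar close to image-vertical, and the large lid at the left edge. The top view shows pucks in the mouth at (603,100) and a clear bench apart from the pink one. Next is the lid's bar.

```bash
python3 - <<'E'
from h import *
im=cv2.imread("pics/w6.png"); c=r.calibration("wrist"); hsv=cv2.cvtColor(im,cv2.COLOR_BGR2HSV); H,S,V=cv2.split(hsv)
m=np.zeros_like(S); m[80:247,195:370]=(S<60)[80:247,195:370]
for k in blobs(m,3000):
    for z in (30,):
        P=ray(c,k[:,0],z)[:,:2].astype(np.float32); print(cv2.boundingRect(k),cv2.minEnclosingCircle(P),cv2.fitEllipse(P))
g=cv2.cvtColor(im,cv2.COLOR_BGR2GRAY)
for l in cv2.createLineSegmentDetector().detect(g[95:250,200:370])[0][:,0]:
    p=l.reshape(2,2)+[200,95]
    if np.linalg.norm(p[1]-p[0])>25:
        a=ray(c,p,54)[:,:2]; b=ray(c,p,30)[:,:2]; d=a[1]-a[0]; print(np.round(p.ravel()),"z54",np.round(a.ravel()),"z30",np.round(b.ravel()),round(np.degrees(np.arctan2(d[1],d[0])),1))
print(-np.array(c["R"]).T@c["t"])
E
```

```text
(203, 90, 157, 156) ((481.8608703613281, 345.1716613769531), 65.42213439941406) ((482.0114440917969, 345.06304931640625), (128.63453674316406, 129.0718231201172), 148.7578582763672)
[249. 238. 225. 223.] z54 [433. 370. 446. 389.] z30 [424. 372. 438. 393.] 55.6
[296. 244. 249. 239.] z54 [428. 333. 432. 370.] z30 [419. 332. 423. 372.] 83.1
[299. 116. 291. 233.] z54 [527. 331. 437. 337.] z30 [528. 330. 428. 336.] 176.7
[209. 122. 233. 100.] z54 [523. 397. 538. 380.] z30 [523. 402. 539. 383.] -49.4
[261. 112. 296. 112.] z54 [530. 359. 530. 334.] z30 [531. 361. 531. 333.] -89.9
[257. 151. 256. 116.] z54 [502. 363. 527. 362.] z30 [500. 365. 528. 364.] -0.8
[228. 152. 256. 152.] z54 [501. 384. 501. 364.] z30 [499. 388. 499. 366.] -90.3
[228. 217. 226. 174.] z54 [450. 387. 484. 386.] z30 [443. 391. 480. 390.] -0.7
[270. 114. 269. 153.] z54 [528. 352. 500. 354.] z30 [528. 353. 498. 355.] 177.1
[294. 153. 295. 117.] z54 [500. 335. 526. 334.] z30 [498. 334. 527. 333.] -2.4
[322. 234. 296. 243.] z54 [436. 312. 429. 333.] z30 [428. 309. 419. 332.] 110.6
[523.59708913 343.37282627 302.73559285]
```

Request:
send_rows --pt "26 0 -30 0 0 -0.05" --pt "26 0 -60 0 0 -0.05" --pt "26 0 -90 0 0 -0.05" --pt "26 0 -103 0 0 -0.05" --pt "26 0 -106 0 0 -0.05" --pt "26 0 -106 0 0 -0.05" --pt "26 0 -106 0 0 -0.05" --squeeze 45

```text
clock: 21.4
tool_pos: [481.9, 344.1, 216.3]
ee_rot: [-3.14, -0.003, -0.051]
ft_force: [-0.2, 1.1, 0.7]
opening: 86.9
finger_force: 0.0
```

Request:
send_rows --pt "0 0 0 0 0 0" --pt "0 0 0 0 0 0" --pt "0 0 0 0 0 0" --pt "0 0 0 0 0 0" --pt "0 0 0 0 0 0" --pt "0 0 0 0 0 0" --pt "0 0 0 0 0 0" --pt "0 0 0 0 0 0" --pt "0 0 0 0 0 0" --pt "0 0 0 0 0 0" --pt "0 0 0 0 0 0" --pt "0 0 0 0 0 0" --claw 1

```text
clock: 22.6
tool_pos: [480.8, 343.9, 214.2]
ee_rot: [-3.142, 0.0, -0.05]
ft_force: [-0.2, 1.2, 0.2]
opening: 21.7
finger_force: 45.0
```

Request:
send_rows --pt "0 0 25 0 0 0" --pt "0 0 70 0 0 0" --pt "0 -15 115 0 0 0" --pt "5 -50 150 0 0 0" --pt "10 -85 185 0 0 0" --pt "16 -120 215 0 0 0" --pt "22 -160 240 0 0 0" --pt "28 -200 260 0 0 0.02" --pt "34 -240 266 0 0 0.05" --pt "40 -280 266 0 0 0.05" --pt "46 -312 266 0 0 0.05" --pt "46 -321 266 0 0 0.05"

```text
clock: 23.8
tool_pos: [527.0, 19.9, 479.8]
ee_rot: [3.14, 0.001, -0.004]
ft_force: [-0.1, 0.3, -2.0]
opening: 21.8
finger_force: 45.0
```

Request:
send_rows --pt "0 0 0 0 0 0" --pt "0 0 0 0 0 0" --pt "0 0 0 0 0 0"

```text
clock: 24.1
tool_pos: [526.7, 24.1, 480.0]
ee_rot: [-3.141, 0.0, 0.001]
ft_force: [-0.3, 0.0, -1.0]
opening: 21.7
finger_force: 45.0
```

```bash
python3 - <<'E'
from h import *
s=r.sense(); print(s["tool_pos"],s["ee_rot"],s["opening"],s["finger_force"])
c=r.calibration("wrist"); im=r.capture("wrist")[:,:,::-1].copy(); cv2.imwrite("pics/w7.png",im)
print("mouth px",[np.round(proj(c,[642+45*np.cos(a),23+45*np.sin(a),151])) for a in np.arange(4)*np.pi/2])
E
```

```text
[526.66780052  24.08855262 480.04655328] [-3.14108460e+00  3.81645983e-04  1.34880772e-03] 21.70615624646983 45.00000726431608
mouth px [array([284.,   7.]), array([233.,  64.]), array([284., 118.]), array([335.,  65.])]
```

View pics/w7.png

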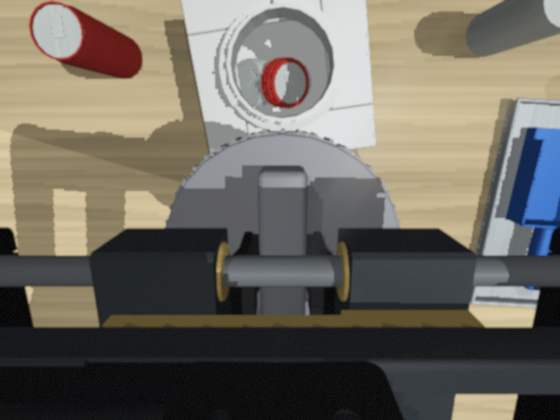

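The view shows the mouth's inner edge at about x 229–333, y 10–118. The lid's front edge is at (284,133), and its bar is centred at x≈283. I'll measure each of these.

```bash
python3 - <<'E'
from h import *
im=cv2.imread("pics/w7.png"); c=r.calibration("wrist"); H,S,V=cv2.split(cv2.cvtColor(im,cv2.COLOR_BGR2HSV))
# rim inner edge: first bright pixel going outward from (281,64)
pts=[]
for a in np.radians(np.arange(0,360,6)):
    for q in np.arange(44,66,.5):
        u,v=281+q*np.cos(a),64+q*np.sin(a)
        if 0<=v<420 and V[int(round(v)),int(round(u))]>175 and S[int(round(v)),int(round(u))]<50: pts.append((u,v)); break
P=ray(c,pts,151)[:,:2]
def fit(P):
    A=np.c_[2*P,np.ones(len(P))]; 
    for _ in range(4):
        x=np.linalg.lstsq(A,(P**2).sum(1),rcond=None)[0]; R=np.sqrt(x[2]+x[:2]@x[:2]); e=abs(np.linalg.norm(P-x[:2],axis=1)-R); P,A=P[e<max(1.5,2*e.std())],A[e<max(1.5,2*e.std())]
    return x[:2],R,len(P)
print("mouth",fit(P))
# lid outline arc: from lid centre outward, last grey->white/wood
m=(S<45)&(V<135)&(V>60)
pts=[]
for u in range(185,385,4):
    col=np.nonzero(m[124:228,u])[0]
    if len(col): pts.append((u,124+col[0]))
z=r.sense()["tool_pos"][2]-214
for h in (24,30): print("lid",h,fit(ray(c,pts,z+h)[:,:2]))
print(pts[::6])
for v in (180,200,215):
    print(v,V[v,245:325:3])
E
```

```text
mouth (array([642.22800821,  24.69081801]), np.float64(45.275779387314415), 46)
lid 24 (array([536.83395229,  30.26895364]), np.float64(51.979853941638815), 19)
lid 30 (array([538.86198553,  30.05270576]), np.float64(50.16108340645715), 19)
[(185, np.int64(178)), (209, np.int64(143)), (233, np.int64(144)), (257, np.int64(165)), (281, np.int64(133)), (305, np.int64(172)), (329, np.int64(178)), (353, np.int64(178)), (377, np.int64(178))]
180 [ 98  99  98 100  95 127 149 156 158 158 159 160 162 162 165 165 166 167
 169 159 129 144 155 132  99 101 101]
200 [ 97  97  99  99  93  90  96 100 100 100  99 100  99  99 100  99  97  97
  97  91  73  80  84  85  84  86 100]
215 [ 97  99  97  97  94  91  98 100 100  98 100  98  99 100  99  99  97  97
  99  88  71  82  86  86  86  88  99]
```

```bash
python3 - <<'E'
from h import *
c=r.calibration("wrist"); p=[[284,133],[172,212],[396,212],[262,180],[304,180],[283,170]]
for h in (20,30,54): print(h,np.round(ray(c,p,266+h)[:,:2],1).tolist())
E
```

```text
20 [[588.3, 23.4], [545.4, 85.2], [545.7, -38.7], [563.4, 35.2], [563.5, 12.5], [568.9, 23.9]]
30 [[588.7, 23.4], [548.2, 81.8], [548.5, -35.1], [565.2, 34.6], [565.3, 13.2], [570.4, 23.9]]
54 [[589.5, 23.5], [554.9, 73.4], [555.2, -26.5], [569.5, 33.0], [569.5, 14.8], [573.9, 23.9]]
```

Request:
send_rows --pt "20 0 0 0 0 0.1" --pt "45 0 0 0 0 0.22" --pt "70 1 0 0 0 0.34" --pt "95 1 -10 0 0 0.46" --pt "110 1 -30 0 0 0.58" --pt "116 1.5 -55 0 0 0.7" --pt "116 1.5 -80 0 0 0.8" --pt "116 1.5 -100 0 0 0.9" --pt "116 1.5 -110 0 0 0.9" --pt "116 1.5 -113 0 0 0.9" --pt "116 1.5 -113 0 0 0.9"

```text
clock: 25.25
tool_pos: [642.9, 24.9, 367.6]
ee_rot: [3.141, -0.0, 0.899]
ft_force: [-0.7, -0.2, -0.9]
opening: 21.8
finger_force: 45.0
```

Request:
send_rows --pt "0 0 0 0 0 0" --pt "0 0 0 0 0 0"

```text
clock: 25.45
tool_pos: [643.2, 24.4, 368.9]
ee_rot: [3.139, -0.001, 0.899]
ft_force: [-0.6, 0.6, -1.9]
opening: 21.9
finger_force: 45.0
```

Request:
send_rows --pt "0 0.5 -3 0 0 0" --pt "0 0.5 -6 0 0 0" --pt "0 0.5 -9 0 0 0" --pt "0 0.5 -11 0 0 0" --pt "0 0.5 -12 0 0 0" --pt "0 0.5 -12 0 0 0"

```text
clock: 26.05
tool_pos: [642.8, 24.9, 354.8]
ee_rot: [-3.141, 0.0, 0.9]
ft_force: [-0.6, 0.4, -1.8]
opening: 21.7
finger_force: 45.0
```

Request:
send_rows --pt "0 0 -1 0 0 0" --pt "0 0 -2 0 0 0" --pt "0 0 -3 0 0 0" --pt "0 0 -3 0 0 0"

```text
clock: 26.45
tool_pos: [642.8, 24.9, 352.0]
ee_rot: [-3.141, 0.0, 0.9]
ft_force: [0.1, 0.6, -1.6]
opening: 21.7
finger_force: 45.0
```

Request:
send_rows --pt "0 0 -1 0 0 0" --pt "0 0 -2 0 0 0" --pt "0 0 -2 0 0 0"

```text
clock: 26.75
tool_pos: [642.9, 24.9, 350.6]
ee_rot: [3.141, -0.0, 0.9]
ft_force: [-0.7, -0.1, 0.6]
opening: 21.9
finger_force: 45.0
```

Request:
send_rows --pt "0 0 -1 0 0 0" --pt "0 0 -1.5 0 0 0" --pt "0 0 -1.5 0 0 0"

```text
clock: 27.05
tool_pos: [642.9, 24.9, 350.4]
ee_rot: [3.141, -0.001, 0.9]
ft_force: [-2.9, 0.1, 6.4]
opening: 21.6
finger_force: 45.0
```

Request:
send_rows --pt "0 0 1 0 0 0" --pt "0 0 1 0 0 0" --pt "0 0 1 0 0 0" --pt "0 0 1 0 0 0" --pt "0 0 3 0 0 0" --pt "0 0 6 0 0 0" --pt "0 0 8 0 0 0" --pt "0 0 8 0 0 0" --claw 0.43 --squeeze 15

```text
clock: 27.85
tool_pos: [643.0, 24.9, 357.4]
ee_rot: [3.141, -0.001, 0.9]
ft_force: [-0.1, 0.1, 0.2]
opening: 25.0
finger_force: 0.0
```

```bash
python3 - <<'E'
from h import *
s=r.sense(); print(s["tool_pos"],s["ee_rot"],s["opening"],s["finger_force"],s["ft_force"],s["torque"])
sc=r.capture("scene")[:,:,::-1]; cv2.imwrite("pics/s8.png",cv2.resize(sc[170:310,220:400],(720,560),interpolation=cv2.INTER_CUBIC))
E
```

```text
[643.02160603  24.8665581  357.39417337] [ 3.14074363e+00 -5.72770473e-04  8.99811771e-01] 24.9668635861538 0.0 [-0.11885073  0.05509334  0.24908461] [-0.09049412  0.07658905 -0.01470559]
```

View pics/s8.png

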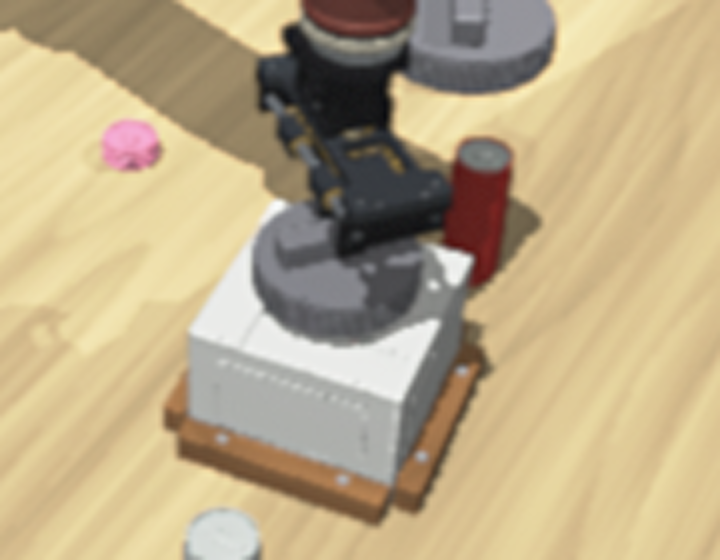

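The lid sits level on the neck and the fingers are loose on the bar at (340,235). I'll turn it back slowly.

Request:
send_rows --pt "0 0 0 0 0 0.08" --pt "0 0 0 0 0 0.16" --pt "0 0 0 0 0 0.24" --pt "0 0 0 0 0 0.32" --pt "0 0 0 0 0 0.4" --pt "0 0 0 0 0 0.48" --pt "0 0 0 0 0 0.54" --pt "0 0 0 0 0 0.6" --pt "0 0 0 0 0 0.66" --pt "0 0 0 0 0 0.72" --pt "0 0 0 0 0 0.78" --pt "0 0 0 0 0 0.84"

```text
clock: 29.1
tool_pos: [643.3, 25.0, 359.0]
ee_rot: [3.138, 0.0, 1.742]
ft_force: [-1.8, 0.3, 9.7]
opening: 25.2
finger_force: 12.5
```

```bash
cat > st.py <<'E'
from h import *
import sys
s=r.sense(); print(np.round(s["tool_pos"],1),np.round(s["ee_rot"],3),round(s["opening"],1),s["finger_force"],np.round(s["ft_force"],1),np.round(s["torque"],3))
# lid silhouette in scene: column profile of grey lid against shoulder
im=r.capture("scene")[:,:,::-1].copy(); cv2.imwrite(f"pics/{sys.argv[1]}.png",im)
c=r.calibration("scene"); 
S=cv2.cvtColor(im,cv2.COLOR_BGR2HSV)[:,:,1].astype(int); V=im.max(2).astype(int)
# front-most lower edge of lid: last dark (V<150) -> bright along columns
out=[]
for u in range(295,311):
    col=V[238:262,u]; g=np.diff(col.astype(float)); i=np.argmax(g); out.append(238+i+0.5)
print("lid low edge rows",np.round(np.mean(out),2),out)
for z in (126,133,138,142):
    d=np.array([.40,-.66]); d/=np.linalg.norm(d); print(z,np.round(proj(c,[642.2+63.5*d[0],24.7+63.5*d[1],z]),1))
E
python3 st.py s9
```

```text
[643.3  25.  359. ] [3.138 0.    1.742] 25.2 12.546981777995825 [-1.8  0.3  9.7] [ 0.048  0.373 -0.403]
lid low edge rows 255.31 [np.float64(253.5), np.float64(253.5), np.float64(254.5), np.float64(255.5), np.float64(255.5), np.float64(255.5), np.float64(255.5), np.float64(255.5), np.float64(255.5), np.float64(255.5), np.float64(255.5), np.float64(256.5), np.float64(256.5), np.float64(255.5), np.float64(255.5), np.float64(255.5)]
126 [303.7 256.2]
133 [303.9 254.5]
138 [304.  253.3]
142 [304.  252.3]
```

Request:
send_rows --pt "0 0 0 0 0 -0.04" --pt "0 0 0 0 0 -0.08" --pt "0 0 0 0 0 -0.12" --pt "0 0 0 0 0 -0.12"

```text
clock: 29.55
tool_pos: [642.8, 24.9, 356.7]
ee_rot: [-3.142, -0.0, 1.619]
ft_force: [0.9, 0.4, -0.0]
opening: 24.7
finger_force: 0.0
```

```bash
python3 st.py s10 | head -2; python3 - <<'E'
from h import *
cv2.imwrite("pics/w10.png",r.capture("wrist")[:,:,::-1])
a=cv2.imread("pics/s10.png")[190:270,260:370]; b=cv2.imread("pics/w10.png")
cv2.imwrite("pics/m10.png",np.hstack([cv2.resize(a,(440,320),interpolation=cv2.INTER_CUBIC),cv2.resize(b,(360,320))]))
E
```

```text
[642.8  24.9 356.7] [-3.142 -0.     1.619] 24.7 0.04496628069318831 [ 0.9  0.4 -0. ] [-0.099  0.017  0.044]
lid low edge rows 255.31 [np.float64(253.5), np.float64(253.5), np.float64(254.5), np.float64(254.5), np.float64(255.5), np.float64(255.5), np.float64(255.5), np.float64(255.5), np.float64(256.5), np.float64(255.5), np.float64(255.5), np.float64(256.5), np.float64(256.5), np.float64(255.5), np.float64(255.5), np.float64(255.5)]
```

View pics/m10.png

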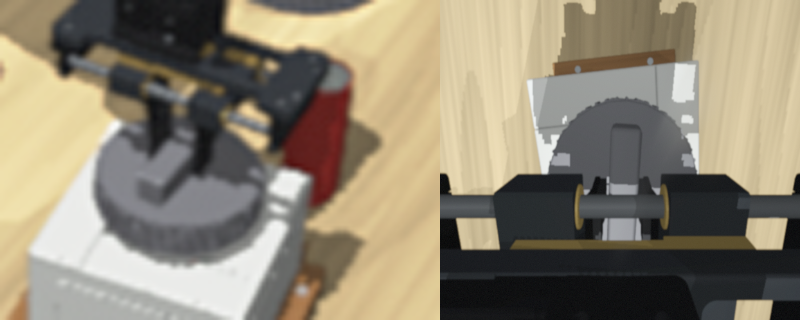

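Everything looks level and aligned. The upward force was pad friction on the climbing bar, so I'll loosen a little and raise the tool at the thread's rate.

Request:
send_rows --pt "0 0 0 0 0 0.06" --pt "0 0 0.1 0 0 0.12" --pt "0 0 0.3 0 0 0.17" --pt "0 0 0.5 0 0 0.22" --pt "0 0 0.8 0 0 0.27" --pt "0 0 1 0 0 0.32" --pt "0 0 1.2 0 0 0.37" --pt "0 0 1.4 0 0 0.42" --pt "0 0 1.4 0 0 0.42" --claw 0.39

```text
clock: 30.55
tool_pos: [642.8, 24.9, 358.0]
ee_rot: [-3.141, -0.0, 2.041]
ft_force: [-1.2, -0.6, 0.7]
opening: 26.6
finger_force: 0.2
```

```bash
python3 st.py s11 | head -2
```

```text
[642.8  24.9 358. ] [-3.141 -0.     2.041] 26.6 0.22103623443399556 [-1.2 -0.6  0.7] [-0.093  0.031 -0.048]
lid low edge rows 255.0 [np.float64(253.5), np.float64(253.5), np.float64(254.5), np.float64(254.5), np.float64(254.5), np.float64(254.5), np.float64(255.5), np.float64(255.5), np.float64(255.5), np.float64(255.5), np.float64(255.5), np.float64(255.5), np.float64(255.5), np.float64(255.5), np.float64(255.5), np.float64(255.5)]
```

Request:
send_rows --pt "0 0 0.2 0 0 0.05" --pt "0 0 0.4 0 0 0.1" --pt "0 0 0.6 0 0 0.15" --pt "0 0 0.8 0 0 0.2" --pt "0 0 0.8 0 0 0.2"

```text
clock: 31.1
tool_pos: [642.8, 24.9, 358.9]
ee_rot: [-3.141, -0.0, 2.239]
ft_force: [0.0, 0.7, 0.1]
opening: 26.5
finger_force: 0.3
```

```bash
python3 st.py s12 | head -2|cut -c1-150
```

```text
[642.8  24.9 358.9] [-3.141 -0.     2.239] 26.5 0.30769246877753176 [0.  0.7 0.1] [-0.044  0.058 -0.022]
lid low edge rows 255.0 [np.float64(253.5), np.float64(253.5), np.float64(254.5), np.float64(254.5), np.float64(254.5), np.float64(254.5), np.float64(
```

Request:
send_rows --pt "0 0 0.2 0 0 0.05" --pt "0 0 0.4 0 0 0.1" --pt "0 0 0.6 0 0 0.15" --pt "0 0 0.8 0 0 0.2" --pt "0 0 0.8 0 0 0.2"

```text
clock: 31.65
tool_pos: [642.8, 24.9, 359.6]
ee_rot: [-3.142, -0.0, 2.439]
ft_force: [-0.1, 0.3, -0.9]
opening: 26.3
finger_force: 0.3
```

```bash
python3 st.py s13 | head -2|cut -c1-150
```

```text
[642.8  24.9 359.6] [-3.142 -0.     2.439] 26.3 0.2522512739233207 [-0.1  0.3 -0.9] [0.005 0.013 0.003]
lid low edge rows 254.88 [np.float64(252.5), np.float64(253.5), np.float64(254.5), np.float64(254.5), np.float64(254.5), np.float64(254.5), np.float64
```

Request:
send_rows --pt "0 0 0.1 0 0 0.05" --pt "0 0 0.2 0 0 0.1" --pt "0 0 0.3 0 0 0.15" --pt "0 0 0.4 0 0 0.2" --pt "0 0 0.4 0 0 0.2"

```text
clock: 32.2
tool_pos: [642.8, 24.9, 360.0]
ee_rot: [-3.142, -0.0, 2.638]
ft_force: [-1.2, -0.7, -0.2]
opening: 26.3
finger_force: 1.0
```

```bash
python3 st.py s14 | head -2|cut -c1-150
```

```text
[642.8  24.9 360. ] [-3.142 -0.     2.638] 26.3 1.0430943028768525 [-1.2 -0.7 -0.2] [ 0.078  0.093 -0.072]
lid low edge rows 255.75 [np.float64(253.5), np.float64(254.5), np.float64(254.5), np.float64(255.5), np.float64(255.5), np.float64(255.5), np.float64
```

```bash
cat > sh.py <<'E'
import cv2,numpy as np,sys
# vertical shift of lid's front rim between two scene pictures
def p(n): 
    g=cv2.cvtColor(cv2.imread(f"pics/{n}.png"),cv2.COLOR_BGR2GRAY).astype(np.float32); return g
ns=sys.argv[1:]; a=p(ns[0])
for n in ns[1:]:
    b=p(n); c=cv2.resize(b[225:272,285:326],None,fx=8,fy=8,interpolation=cv2.INTER_CUBIC)
    t=cv2.resize(a[236:260,293:316],None,fx=8,fy=8,interpolation=cv2.INTER_CUBIC)
    m=cv2.matchTemplate(c,t,cv2.TM_CCOEFF_NORMED); _,v,_,l=cv2.minMaxLoc(m); print(ns[0],n,"dx,dy px",(l[0]-64)/8,(l[1]-88)/8,round(v,3))
E
python3 sh.py s12 s9 s10 s11 s12 s13 s14
```

```text
s12 s9 dx,dy px -0.25 0.625 0.951
s12 s10 dx,dy px -0.375 0.5 0.953
s12 s11 dx,dy px -0.375 0.125 0.976
s12 s12 dx,dy px 0.0 0.0 1.0
s12 s13 dx,dy px 0.875 0.0 0.983
s12 s14 dx,dy px 1.625 1.375 0.936
```

The lid has dropped: its front rim shifted by about +1.4 px. I'll lower the fingers along the bar and probe its height gently.

Request:
send_rows --pt "0 0 -3 0 0 -0.03" --pt "0 0 -6 0 0 -0.05" --pt "0 0 -9 0 0 -0.05" --pt "0 0 -11 0 0 -0.05" --pt "0 0 -12 0 0 -0.05" --pt "0 0 -13 0 0 -0.05" --pt "0 0 -13.5 0 0 -0.05" --pt "0 0 -13.5 0 0 -0.05"

```text
clock: 33.05
tool_pos: [642.8, 24.9, 346.6]
ee_rot: [3.142, 0.0, 2.59]
ft_force: [-1.1, 1.0, -0.1]
opening: 26.8
finger_force: 0.0
```

```bash
python3 st.py s15 | head -2|cut -c1-150; python3 sh.py s12 s14 s15
```

```text
[642.8  24.9 346.6] [3.142 0.    2.59 ] 26.8 0.0 [-1.1  1.  -0.1] [0.    0.05  0.021]
lid low edge rows 255.38 [np.float64(253.5), np.float64(254.5), np.float64(254.5), np.float64(255.5), np.float64(255.5), np.float64(255.5), np.float64
s12 s14 dx,dy px 1.625 1.375 0.936
s12 s15 dx,dy px 1.625 1.0 0.948
```

Request:
send_rows --pt "0 0 1 0 0 -0.07" --pt "0 0 2 0 0 -0.14" --pt "0 0 2 0 0 -0.21" --pt "0 0 1.8 0 0 -0.28" --pt "0 0 1.5 0 0 -0.35" --pt "0 0 1.2 0 0 -0.42" --pt "0 0 0.9 0 0 -0.49" --pt "0 0 0.6 0 0 -0.56" --pt "0 0 0.3 0 0 -0.63" --pt "0 0 0 0 0 -0.7" --pt "0 0 -0.3 0 0 -0.77" --pt "0 0 -0.3 0 0 -0.77" --claw 0.42

```text
clock: 34.3
tool_pos: [642.9, 24.9, 346.5]
ee_rot: [3.141, 0.0, 1.819]
ft_force: [0.6, -0.1, 0.1]
opening: 25.1
finger_force: 0.0
```

```bash
python3 st.py s16 | head -2|cut -c1-150; python3 sh.py s12 s15 s16
```

```text
[642.9  24.9 346.5] [3.141 0.    1.819] 25.1 0.04363538876511086 [ 0.6 -0.1  0.1] [-0.046  0.032  0.013]
lid low edge rows 255.62 [np.float64(254.5), np.float64(254.5), np.float64(254.5), np.float64(255.5), np.float64(255.5), np.float64(255.5), np.float64
s12 s15 dx,dy px 1.625 1.0 0.948
s12 s16 dx,dy px -0.25 1.125 0.974
```

Request:
send_rows --pt "0 0 -0.3 0 0 -0.07" --pt "0 0 -0.6 0 0 -0.14" --pt "0 0 -0.9 0 0 -0.21" --pt "0 0 -1.2 0 0 -0.28" --pt "0 0 -1.5 0 0 -0.35" --pt "0 0 -1.8 0 0 -0.42" --pt "0 0 -2.1 0 0 -0.49" --pt "0 0 -2.4 0 0 -0.56" --pt "0 0 -2.7 0 0 -0.63" --pt "0 0 -3 0 0 -0.7" --pt "0 0 -3.3 0 0 -0.77" --pt "0 0 -3.3 0 0 -0.77"

```text
clock: 35.55
tool_pos: [642.8, 24.9, 343.1]
ee_rot: [-3.141, 0.0, 1.051]
ft_force: [-0.9, -0.0, -0.4]
opening: 25.3
finger_force: 0.2
```

```bash
python3 st.py s17 | head -2|cut -c1-150; python3 sh.py s12 s15 s16 s17
```

```text
[642.8  24.9 343.1] [-3.141  0.     1.051] 25.3 0.2028520991075311 [-0.9 -0.  -0.4] [-0.124  0.14  -0.004]
lid low edge rows 256.06 [np.float64(254.5), np.float64(254.5), np.float64(255.5), np.float64(255.5), np.float64(255.5), np.float64(256.5), np.float64
s12 s15 dx,dy px 1.625 1.0 0.948
s12 s16 dx,dy px -0.25 1.125 0.974
s12 s17 dx,dy px -0.625 1.5 0.915
```

Request:
send_rows --pt "0 0 -0.3 0 0 -0.06" --pt "0 0 -0.6 0 0 -0.12" --pt "0 0 -0.9 0 0 -0.18" --pt "0 0 -1.2 0 0 -0.24" --pt "0 0 -1.4 0 0 -0.3" --pt "0 0 -1.7 0 0 -0.36" --pt "0 0 -1.7 0 0 -0.36"

```text
clock: 36.3
tool_pos: [642.8, 24.9, 341.5]
ee_rot: [-3.142, -0.0, 0.692]
ft_force: [-0.5, 0.5, 1.1]
opening: 25.4
finger_force: 1.0
```

```bash
python3 st.py s18 | head -1
```

```text
[642.8  24.9 341.5] [-3.142 -0.     0.692] 25.4 0.9506719394312313 [-0.5  0.5  1.1] [-0.053  0.281  0.038]
```

Request:
send_rows --pt "0 0 -0.3 0 0 -0.06" --pt "0 0 -0.6 0 0 -0.12" --pt "0 0 -0.9 0 0 -0.18" --pt "0 0 -1 0 0 -0.24" --pt "0 0 -1 0 0 -0.24"

```text
clock: 36.85
tool_pos: [642.9, 25.0, 340.4]
ee_rot: [-3.142, -0.0, 0.452]
ft_force: [-0.8, -0.5, 0.5]
opening: 25.2
finger_force: 0.3
```

```bash
python3 st.py s19 | head -1;  python3 sh.py s12 s15 s17 s18 s19
```

```text
[642.9  25.  340.4] [-3.142 -0.     0.452] 25.2 0.2910131614615352 [-0.8 -0.5  0.5] [-0.002  0.2    0.02 ]
s12 s15 dx,dy px 1.625 1.0 0.948
s12 s17 dx,dy px -0.625 1.5 0.915
s12 s18 dx,dy px -0.5 1.5 0.898
s12 s19 dx,dy px -1.25 1.5 0.899
```

Request:
send_rows --pt "0 0 -0.2 0 0 -0.06" --pt "0 0 -0.4 0 0 -0.12" --pt "0 0 -0.4 0 0 -0.18" --pt "0 0 -0.4 0 0 -0.24" --pt "0 0 -0.4 0 0 -0.24"

```text
clock: 37.4
tool_pos: [642.9, 24.9, 340.2]
ee_rot: [3.141, -0.0, 0.212]
ft_force: [-0.2, 0.2, 1.0]
opening: 24.8
finger_force: 1.2
```

```bash
python3 st.py s20 | head -1;  python3 sh.py s12 s15 s20
```

```text
[642.9  24.9 340.2] [ 3.141 -0.     0.212] 24.8 1.1629344044831669 [-0.2  0.2  1. ] [-0.048  0.285  0.099]
s12 s15 dx,dy px 1.625 1.0 0.948
s12 s20 dx,dy px -1.625 1.5 0.889
```

Request:
send_rows --pt "0 0 0 0 0 -0.05" --pt "0 0 0 0 0 -0.1" --pt "0 0 0 0 0 -0.15" --pt "0 0 0 0 0 -0.15"

```text
clock: 37.85
tool_pos: [643.0, 24.8, 340.1]
ee_rot: [3.141, -0.001, 0.062]
ft_force: [-0.3, -0.2, 1.0]
opening: 25.4
finger_force: 2.7
```

```bash
python3 st.py s21 | head -1;  python3 sh.py s20 s21; python3 sh.py s10 s21
```

```text
[643.   24.8 340.1] [ 3.141e+00 -1.000e-03  6.200e-02] 25.4 2.7135082862878335 [-0.3 -0.2  1. ] [-0.17   0.179  0.078]
s20 s21 dx,dy px -0.625 0.0 0.97
s10 s21 dx,dy px -1.375 1.125 0.872
```

Request:
send_rows --pt "0 0 0 0 0 -0.05" --pt "0 0 0 0 0 -0.1" --pt "0 0 0 0 0 -0.15" --pt "0 0 0 0 0 -0.15"

```text
clock: 38.3
tool_pos: [643.1, 24.9, 340.2]
ee_rot: [3.141, -0.001, -0.087]
ft_force: [0.6, -0.8, 0.7]
opening: 26.4
finger_force: 18.3
```

```bash
python3 st.py s22 | head -1
```

```text
[643.1  24.9 340.2] [ 3.141e+00 -1.000e-03 -8.700e-02] 26.4 18.33075798000209 [ 0.6 -0.8  0.7] [-0.111  0.059  0.655]
```

Request:
send_rows --pt "0 0 0 0 0 -0.05" --pt "0 0 0 0 0 -0.1" --pt "0 0 0 0 0 -0.15" --pt "0 0 0 0 0 -0.15"

```text
clock: 38.75
tool_pos: [643.0, 24.9, 340.3]
ee_rot: [3.141, -0.001, -0.237]
ft_force: [0.6, -0.8, 3.3]
opening: 29.7
finger_force: 22.6
```

```bash
python3 st.py s23 | head -1; python3 - <<'E'
from h import *
a=cv2.imread("pics/s23.png")[180:270,250:370]; b=r.capture("wrist")[:,:,::-1]
cv2.imwrite("pics/m23.png",np.hstack([cv2.resize(a,(427,320),interpolation=cv2.INTER_CUBIC),cv2.resize(b,(370,320))]))
E
```

```text
[643.   24.9 340.3] [ 3.141e+00 -1.000e-03 -2.370e-01] 29.7 22.61488043703139 [ 0.6 -0.8  3.3] [-0.149  0.034  0.908]
```

View pics/m23.png

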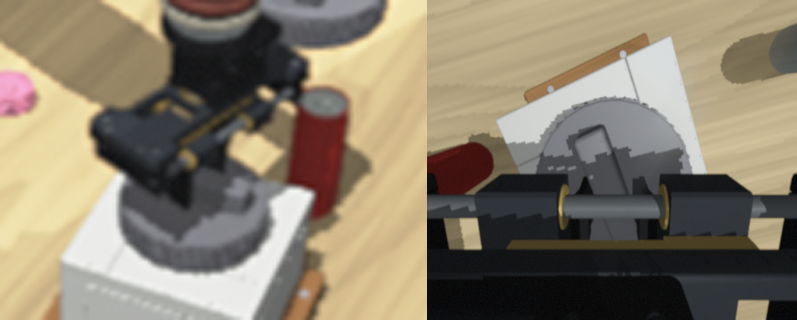

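Torque reached 0.9 N·m, so the lid binds. In the view it is level and the fingers are twisted past the bar. I'll back off the slack and probe the lid's height.

Request:
send_rows --pt "0 0 0 0 0 0.1" --pt "0 0 0 0 0 0.2" --pt "0 0 0 0 0 0.27" --pt "0 0 -1 0 0 0.27" --pt "0 0 -1.5 0 0 0.27" --pt "0 0 -1.5 0 0 0.27" --claw 0.3

```text
clock: 39.45
tool_pos: [642.6, 25.0, 338.6]
ee_rot: [-3.141, 0.001, 0.028]
ft_force: [-3.0, 0.3, 4.6]
opening: 30.6
finger_force: 2.2
```

Request:
send_rows --pt "0 0 -0.7 0 0 0" --pt "0 0 -1.5 0 0 0" --pt "0 0 -1.5 0 0 0"

```text
clock: 39.75
tool_pos: [642.6, 25.0, 338.6]
ee_rot: [-3.141, 0.0, 0.029]
ft_force: [-6.2, 0.4, 12.2]
opening: 30.5
finger_force: 5.7
```

Contact comes at TCP 338.6, which puts the lid edge at about 126.5 mm, so it is home. I'll open and retreat.

Request:
send_rows --pt "0 0 4 0 0 0" --pt "0 0 4 0 0 0" --pt "0 0 4 0 0 0" --pt "0 0 4 0 0 0" --pt "0 0 4 0 0 0" --pt "0 0 20 0 0 0" --pt "0 0 60 0 0 0" --pt "0 0 100 0 0 0" --pt "-40 0 130 0 0 0" --pt "-90 0 150 0 0 0" --pt "-140 0 150 0 0 0" --pt "-140 0 150 0 0 0" --claw -0.6

```text
clock: 40.95
tool_pos: [498.4, 25.4, 488.3]
ee_rot: [3.142, 0.0, 0.03]
ft_force: [-0.0, 0.2, -0.3]
opening: 69.4
finger_force: 0.0
```

```bash
python3 - <<'E'
from h import *
s=r.sense(); print(s["tool_pos"],s["opening"])
a=r.capture("scene")[:,:,::-1]; t=r.capture("top")[:,:,::-1]
cv2.imwrite("pics/fin.png",np.hstack([cv2.resize(a[170:370,120:400],(448,320)),cv2.resize(t[100:310,220:470],(350,320))]))
E
```

```text
[498.36380464  25.43361225 488.3136689 ] 69.36905556143938
```

View pics/fin.png

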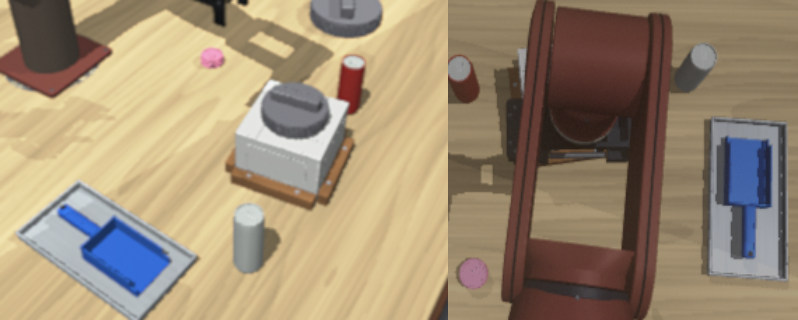

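The final view shows the lid level on the keg at (295,110), the scoop flat in the tray at (105,245), both cans standing and the bench clear. I'll hand it in.

```bash
python3 -c "
from bench import r
print(r.sign_off())"
```

```text
the job is handed in; nothing more can be done
None
```

I handed the job in at about 41 s without seeing the verdict: the scoop lies flat in the tray, all three crushed cans are in the keg, and the lid is screwed down until it bound, with its edge measured at about 126.5 mm.

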